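# Release the lid stay, lower the test kiln's lid and switch it on

## Robot

A 6-joint arm with a two-finger parallel gripper is mounted at the origin on the work surface; the furniture and walls round the work are solid. World frame = base frame: x ahead of the robot, y to its left, z up, the work surface at z = 0. Lengths are in m, angles in degrees, forces in N, time in s.
With the tool pointing down it reaches from about 0.375 to 0.9 m from the base axis. Payload 3.1 kg.
Tool frame: the origin (TCP) lies at the very end of the fingers, on their centre line; the grasp point (between the pads) lies 19 mm behind it; z points along the fingers, y is the line along which they close (so a half turn about z gives the same grasp; the last joint's range is limited). The gripper opens to 87 mm and grips with 3 to 60 N. Pads are 19 mm wide; open, the fingers measure 117 mm over their backs; the gripper's body (75 mm by 190 mm) begins 51 mm behind the grasp point.
Start: joints at [55.72, 30.224, 82.088, -0, 67.689, -10.227], TCP at [0.255, 0.571, 0.223] pointing down, gripper open.
Joint ranges: [-176.69, 176.69], [-43.24, 126.21], [12.49, 139.97], [-82, 262], [0, 151.66], [-163.58, 163.58]. Speed limits (degrees/s): [159.86, 159.86, 180, 180, 180, 180].

## Interface

Orientations are given as a 3x3 rotation matrix whose columns are the frame's x, y, z axes.
In Python, from rig import bot, imaging gives the robot as it stands.
- The arm moves only by the tool drive_tool, never from a script. Its argument "deltas" is text: rows parted by semicolons, each of 5 numbers parted by spaces: the finger opening in mm, from 0 to 87, then the shift along the world's x, y, z in mm, then the turn about the world's z in rad. In form: jaw dx dy dz twist; .... A call has 1 to 12 rows; each row is the pose to reach, as a shift and turn from the pose commanded when the call began; what a row does not reach only later rows make up. A row lasts 1/10 s, in which the tool goes at most 50 mm and 8.59 degrees, less where a joint would pass 70% of its speed; a pose out of reach is approached as far as the arm can. A call with a gripper value outside its range is refused whole. The fingers move at their own pace and stop on an object; the grip force is fixed at half the most. Time passes only in rows, so rows that repeat a pose let the fingers close. It gives the time, the measured TCP pose, the force, the opening and the grip force at its end, in the units of the state.
- bot.read_state(): the state, without advancing time (a new reading comes with each control period).
- imaging.capture(name): name is "scene" or "top" or "wrist"; returns the picture (384x512x3 uint8, red, green, blue); there is no depth.
- imaging.camera_model(name): a dict with "fx", "fy", "cx", "cy" (pixels), "dist" ([k1, k2, p1, p2, k3] as OpenCV has them; the pictures are not rectified), "T" (4x4, takes a point from camera to world coordinates). Camera axes: x right, y down, z forward; pixel columns grow to the right and rows downward; lengths in m; the calibration is good to about 2 mm. A picture is of the moment at which its call begins: read the wrist's pose just before it. camera_model takes no time and is no camera call; for the wrist camera it gives the pose at the moment of the call.
- bot.hand_in(): hands the job in; it is judged then, once.
The state is a dict: "time_s": time; "joint_positions": joint angles; "qvel": joint speeds; "tau": joint torques, N m; "position": TCP position; "tcp_rot": TCP orientation; "force": force on the tool from outside, world axes, zero at the start; "moment": the same for the moment, N m; "opening": opening from 0.0 (shut) to 1.0 (fully open); "grasp_force": force on a finger pad.
Only numpy, scipy, OpenCV 4.12 (cv2) and the standard library are available. Lean on these libraries where they do the work, as an engineer would, in place of code of your own. Each camera call takes 0.05 s, during which the arm holds its last target. There are 200 camera calls.

## Task

The small test kiln is loaded and ready to fire. Lift the knee of its folding lid stay past centre to unlock it, then take the lid by the handle on its top and lower it gently, without letting it drop, until it is fully shut. Once it is shut, lift the hinged cover off the switch on the kiln's side, flip the toggle over towards the kiln and close the cover over it again; do not disturb the two lidded jars beside the kiln.

Things in the scene. Friction and masses are not known exactly. Their poses are not given: they have to be found in the camera images.
- kiln: Small top-loading test kiln, does not move; steel casing 150 (x) x 180 (y) mm, rim 150 mm above the table. Origin under its centre, on the table; x from front to back (hinge side), y to its left, z up. A grey switch box (118 x 98 mm, top 115 mm above the table) is bolted to its left side (+y); the folding lid stay is on its right side (-y).
- kiln_lid (a joint): Lid hinge. 0 = propped open, 1.20 rad (69 degrees) above level; grows as the lid is lowered; 1.20 = fully shut. Lid 154 mm deep, 176 wide, 32 thick, hidden weight 0.5 to 1.05 kg; it falls freely once the stay has folded well past centre.
- lid_hinge (a point): On the lid's hinge line, in the middle of the kiln's back edge, 152 mm above the table; the hinge line runs along the kiln's y.
- lid_handle (a point): Centre of the lid's handle: round wooden bar, 16 mm thick, 100 mm long between two posts, along the hinge line, 38 mm above the lid's top face (30 mm clear gap), 149 mm from the hinge line. Axes: the lid's (x from handle to hinge, z out of its top face). Lid open: on the lid's far side near its upper edge, 300 mm above the table; shut: 222 mm, over the lid's front part.
- stay_knee (a joint): Knee of the folding stay (two steel links of 93 mm). 0 = locked: the knee sags below the straight line, on its stop, and the lid cannot come down; 0.22 = links straight (dead centre); grows as the knee is lifted, to about 2.25 with the lid shut. Stiff (0.05 N m friction): left between 0.3 and 0.5 it and the lid stay; beyond about 0.6 a heavy lid may run down. Lifting takes 2 to 3 N.
- knee_grip (a point): Middle of the wooden grip at the knee: round bar, about 19 mm thick, 62 mm long, sticking out along the kiln's -y, its inner end 24 mm outside the kiln's side. Fixed to the lower link: it moves on an arc of radius 93 mm about stay_foot, first up and forwards (-x), about half as many radians as the knee joint. 153 mm above the table when locked.
- stay_foot (a point): Pivot of the lower link on the kiln's right side, 92 mm above the table; the axis runs along the kiln's y.
- switch_cover (a joint): Hinged splash cover over the toggle. 0 = shut, grows as it is lifted, stop at 1.92 rad; past about 1.3 it falls open against its stop and stays, below about 0.75 it falls shut. Box-shaped grey cover, 86 (x) x 74 (y) x 47 mm, hinged along its back edge, 80 g.
- cover_hinge (a point): On the cover's hinge line (along the kiln's y) at its back edge, 118 mm above the table.
- cover_bar (a point): Middle of the steel bar in front of the cover by which it is lifted: 10 mm thick, 66 mm long along the kiln's y, 29 mm clear of the cover's front, 152 mm above the table when shut, 125 mm from the hinge line. Its axes are the cover's (the kiln's when shut).
- toggle (a joint): Toggle lever under the cover. 0 = off, leaning away from the kiln (+y); 0.84 = on, leaning towards the kiln; it snaps over past the middle (0.42); it takes 2 to 3 N at the tip.
- toggle_tip (a point): Tip of the toggle's steel lever: 13 mm thick at the tip, 38 mm long, pivot 119 mm above the table, tip about 152 mm above the table, 44 mm in front of the cover's hinge line.
- jar_a: Loose screw-lid jar, 50 x 62 mm; a bystander, to be left alone. Origin at its underside.
- jar_b: Loose screw-lid jar, 50 x 60 mm; a bystander, to be left alone. Origin at its underside.

How it is judged:
By the outcome, as a careful person would: the job done as asked, in the order asked, and still so for the second after the job is handed in, with the robot touching nothing.
It also fails if it takes over 72 s, if anything falls off the work surface, if the arm or the gripper's body presses on something with over 40 N, if the wrist force passes 120 N, or if a joint passes its speed limit or range.

## Working session

There is one attempt and no reset: what is moved stays moved. The work goes in short steps, Python scripts to look and compute and a tool call to move; the robot and the scene stay as the last step left them, time stands still between calls to the robot, and variables do not carry over. Pictures are saved under pics/ and viewed, at most 10 in all, crops included, and the job is handed in when it is done.

Besides the shell and the picture viewer there is one more tool, called after ">>>" by a JSON object that holds its "fn" and its "kwargs". drive_tool: Moves the arm, as the interface text tells. Its arguments: {"type":"object","properties":{"deltas":{"type":"string"}},"required":["deltas"]}

```bash
mkdir -p pics; ls
python3 - <<'E'
from rig import bot, imaging
import cv2,numpy as np
for n in ("scene","top"):
    im=imaging.capture(n); cv2.imwrite(f"pics/{n}0.png",cv2.cvtColor(im,cv2.COLOR_RGB2BGR))
    m=imaging.camera_model(n); print(n,{k:np.round(v,4).tolist() for k,v in m.items()})
s=bot.read_state(); print({k:np.round(v,3).tolist() for k,v in s.items()})
a=[cv2.resize(cv2.imread(f"pics/{n}0.png"),(800,600),interpolation=cv2.INTER_CUBIC) for n in("scene","top")]
cv2.imwrite("pics/s1.png",a[0]);cv2.imwrite("pics/t1.png",a[1])
E
```

```text
pics
scene {'fx': 473.4543, 'fy': 473.4543, 'cx': 255.6238, 'cy': 193.0107, 'dist': [-0.0427, 0.0, 0.0, 0.0, 0.0], 'T': [[-0.9703, -0.2092, 0.121, 0.3103], [-0.2417, 0.8317, -0.4999, 0.8001], [0.004, -0.5143, -0.8576, 1.4052], [0.0, 0.0, 0.0, 1.0]]}
top {'fx': 380.9366, 'fy': 380.9366, 'cx': 254.3584, 'cy': 190.124, 'dist': [-0.0298, 0.0, 0.0, 0.0, 0.0], 'T': [[0.086, -0.974, 0.2096, 0.2838], [-0.9963, -0.084, 0.0186, 0.0916], [-0.0005, -0.2104, -0.9776, 1.1494], [0.0, 0.0, 0.0, 1.0]]}
{'time_s': 0.1, 'joint_positions': [55.721, 30.274, 82.149, 0.001, 67.689, -10.228], 'qvel': [0.02, -0.068, -0.086, -0.054, 0.058, 0.02], 'tau': [0.0, -44.098, -17.715, 0.064, 0.053, -0.0], 'position': [0.254, 0.57, 0.222], 'tcp_rot': [[-0.913, 0.408, -0.001], [0.408, 0.913, -0.002], [0.0, -0.002, -1.0]], 'force': [0.265, -0.352, -0.177], 'moment': [-0.005, 0.021, -0.005], 'grasp_force': 0.0, 'opening': 1.0}
```

View pics/s1.png

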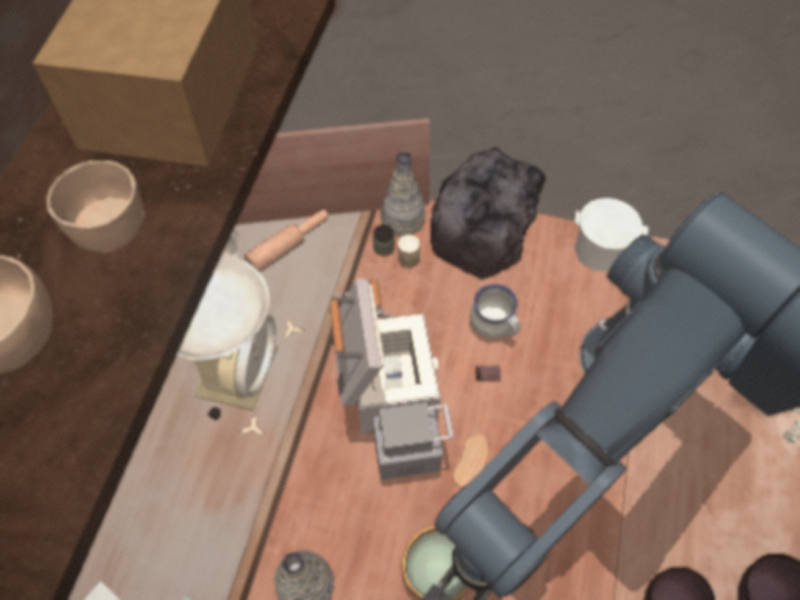

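View pics/t1.png

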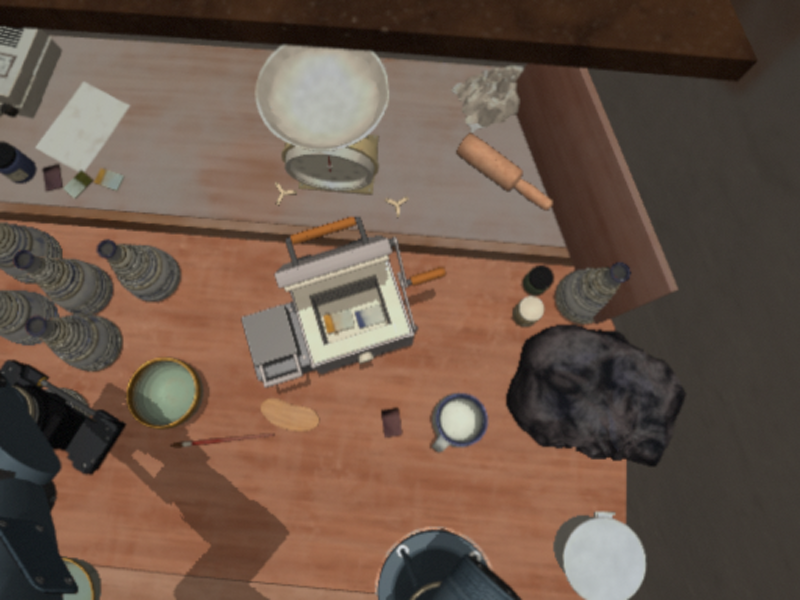

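The top view (800 px scale) shows the kiln around (355,310). Its orange lid handle is at (325,230), its knee grip at (428,276), the switch box at (272,345) with the cover bar at (282,382), and the jars at (538,280) and (530,312). In the scene view the handle is at (338,325), the grip at (377,295) and the cover bar at (446,422).

```bash
cat > h.py <<'E'
import cv2,numpy as np
from rig import bot,imaging
def ray(m,uv):
    K=np.array([[m["fx"],0,m["cx"]],[0,m["fy"],m["cy"]],[0,0,1]])
    p=cv2.undistortPoints(np.array([[uv]],float),K,np.array(m["dist"],float))[0,0]
    T=np.array(m["T"]); return T[:3,3],T[:3,:3]@np.array([p[0],p[1],1])
def onz(m,uv,z):
    o,d=ray(m,uv); return o+d*(z-o[2])/d[2]
def tri(m1,u1,m2,u2):
    o1,d1=ray(m1,u1);o2,d2=ray(m2,u2)
    A=np.stack([d1,-d2],1);s=np.linalg.lstsq(A,o2-o1,rcond=None)[0]
    a,b=o1+s[0]*d1,o2+s[1]*d2; return (a+b)/2,np.linalg.norm(a-b)
E
python3 - <<'E'
from h import *
R=.64
ms,mt=imaging.camera_model("scene"),imaging.camera_model("top")
def blobs(n,roi):
    im=cv2.imread(f"pics/{n}0.png");h=cv2.cvtColor(im,cv2.COLOR_BGR2HSV)
    k=cv2.inRange(h,(5,165,70),(18,255,255));M=np.zeros_like(k);x0,y0,x1,y1=[int(v*R) for v in roi];M[y0:y1,x0:x1]=k[y0:y1,x0:x1]
    c,_=cv2.findContours(M,cv2.RETR_EXTERNAL,cv2.CHAIN_APPROX_NONE)
    out=[]
    for a in c:
        if cv2.contourArea(a)>15:
            r=cv2.minAreaRect(a); out.append((r[0],[v.round(1).tolist() for v in [cv2.boxPoints(r)]]));print(n,np.round(r[0],1),np.round(r[1],1),round(r[2],1),cv2.boxPoints(r).round(1).tolist())
    return out
blobs("scene",(320,270,390,360));blobs("top",(280,210,460,300))
# rim corner guesses, top image 800 scale, z=.15
for p in [(413,333),(312,368)]: print("front rim",onz(mt,np.array(p)*R,.15).round(3))
for p,z in [((282,382),.152),((538,272),.06),((530,305),.06),((428,276),.153),((325,230),.3)]: print(p,onz(mt,np.array(p)*R,z).round(3))
E
```

```text
top [273.7 176.1] [ 5.7 21.5] 71.6 [[262.6000061035156, 176.8000030517578], [283.0, 170.0], [284.79998779296875, 175.39999389648438], [264.3999938964844, 182.1999969482422]]
top [206.4 147.2] [ 6.4 41.8] 73.3 [[185.39999389648438, 150.1999969482422], [225.39999389648438, 138.1999969482422], [227.3000030517578, 144.3000030517578], [187.3000030517578, 156.3000030517578]]
front rim [0.438 0.079 0.15 ]
front rim [0.365 0.243 0.15 ]
(282, 382) [0.337 0.29  0.152]
(538, 272) [ 0.589 -0.149  0.06 ]
(530, 305) [ 0.524 -0.136  0.06 ]
(428, 276) [0.539 0.061 0.153]
(325, 230) [0.559 0.225 0.3  ]
```

Run:
```python
import cv2
a=cv2.imread("pics/top0.png")[125:260,145:300];b=cv2.imread("pics/scene0.png")[165:315,200:300]
a=cv2.resize(a,(460,400),interpolation=cv2.INTER_CUBIC);b=cv2.resize(b,(300,450),interpolation=cv2.INTER_CUBIC)
import numpy as np
c=np.zeros((450,760,3),'uint8');c[:400,:460]=a;c[:450,460:]=b;cv2.imwrite("pics/crop1.png",c)
```

```text
(no output)
```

View pics/crop1.png

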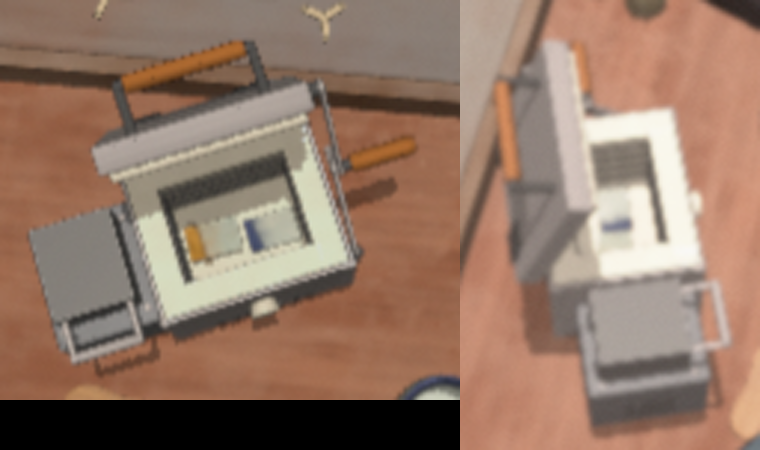

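The crop gives the front rim corners (165,322) and (357,258), and the handle, knee grip and cover bar are all clear. I'll fit the kiln frame from these and check where the overhead shelf is.

Run:
```python
from h import *
ms,mt=imaging.camera_model("scene"),imaging.camera_model("top")
ct=lambda x,y:(145+x*155/460,125+y*135/400); cs=lambda x,y:(200+(x-460)/3,165+y/3)
def P(n,v): print(n,np.round(v,4))
P("rimL",onz(mt,ct(165,324),.15));P("rimR",onz(mt,ct(356,260),.15))
for n,a,b,z in [("handle",(186.3,153.2),(226.3,141.2),.3),("grip",(263.5,179.5),(283.9,172.7),.153)]:
    A,B=onz(mt,a,z),onz(mt,b,z);P(n,[*(A+B)[:2]/2,np.linalg.norm(A-B),np.degrees(np.arctan2(*(A-B)[[1,0]]))-90])
A,B=onz(mt,ct(72,354),.152),onz(mt,ct(140,334),.152);P("cbar",[*(A+B)[:2]/2,np.linalg.norm(A-B),np.degrees(np.arctan2(*(A-B)[[1,0]]))-90])
# two-view
P("handle tri",tri(mt,(206.3,147.2),ms,cs(508,130))[0]);P("cbar tri",tri(mt,ct(106,344),ms,cs(720,314))[0])
P("grip tri", tri(mt,(273.7,176.1),ms,cs(584,66))[0])
# shelf front edge: planes through cameras
def plane(m,a,b):
    o,d=ray(m,a);_,e=ray(m,b);n=np.cross(d,e);n/=np.linalg.norm(n);return n,n@o
R=.64
n1,c1=plane(mt,(0,35*R),(755*R,72*R));n2,c2=plane(ms,(335*R,0),(62*R,600*R))
for y in(.3,0.):
    s=np.linalg.solve(np.array([n1[[0,2]],n2[[0,2]]]),[c1-n1[1]*y,c2-n2[1]*y]);print("shelf y",y,"x,z",s.round(3))
n1,c1=plane(mt,(0,205*R),(565*R,250*R));n2,c2=plane(ms,(370*R,215*R),(240*R,590*R))
for y in(.3,0.):
    s=np.linalg.solve(np.array([n1[[0,2]],n2[[0,2]]]),[c1-n1[1]*y,c2-n2[1]*y]);print("ledge y",y,"x,z",s.round(3))
```

```text
rimL [0.3678 0.2408 0.15  ]
rimR [0.4394 0.0773 0.15  ]
handle [ 0.5587  0.2285  0.0974 22.4756]
grip [ 0.5405  0.0618  0.0584 23.8356]
cbar [ 0.3457  0.2902  0.0618 21.4999]
handle tri [0.5576 0.2285 0.3013]
cbar tri [0.3437 0.291  0.1484]
grip tri [0.5367 0.0624 0.1583]
shelf y 0.3 x,z [0.707 0.528]
shelf y 0.0 x,z [0.69  0.566]
ledge y 0.3 x,z [0.594 0.19 ]
ledge y 0.0 x,z [0.584 0.22 ]
```

```bash
cat >> h.py <<'E'
YAW=np.radians(23.4);C=np.array([.4725,.189]);RK=np.array([[np.cos(YAW),-np.sin(YAW)],[np.sin(YAW),np.cos(YAW)]])
def k2w(x,y): return C+RK@np.array([x,y])
def w2k(p): return RK.T@(np.array(p)[:2]-C)
def st():
    s=bot.read_state();p=np.array(s["position"]);r=np.array(s["tcp_rot"])
    print("t",round(s["time_s"],2),"tcp",(p*1e3).round(1),"kiln",(w2k(p)*1e3).round(1),"tool y ang",np.degrees(np.arctan2(r[1,1],r[0,1])).round(1),"F",np.round(s["force"],1),"op",round(s["opening"]*87,1),"gf",round(s["grasp_force"],1))
    return p
E
python3 - <<'E'
from h import *
ms,mt=imaging.camera_model("scene"),imaging.camera_model("top");R=.64
f=lambda a,b:print([v.round(3) for v in tri(mt,np.array(a)*R,ms,np.array(b)*R)])
f((570,258),(373,212));f((677,290),(430,120));f((396,203),(293,327));f((285,190),(253,424))
p=st()
for n,k,z in [("grip via",(-.12,-.158),.25),("grip above",(.011,-.158),.19)]: print(n,((np.r_[k2w(*k),z]-p)*1e3).round(1), k2w(*k))
E
```

```text
[array([ 0.622, -0.211,  0.048]), np.float64(0.006)]
[array([ 0.519, -0.318,  0.263]), np.float64(0.005)]
[array([0.7  , 0.131, 0.064]), np.float64(0.003)]
[array([0.711, 0.351, 0.055]), np.float64(0.004)]
t 0.1 tcp [254.3 570.2 221.7] kiln [-48.8 436.5] tool y ang 65.9 F [ 0.3 -0.4 -0.2] op 87.0 gf 0.0
grip via [ 170.8 -573.9   28.3] [ 0.42511881 -0.00366298]
grip above [ 291.  -521.8  -31.7] [0.54534467 0.0483634 ]
```

>>> {"fn": "drive_tool", "kwargs": {"deltas": "87 0 -20 40 -0.05;87 15 -60 45 -0.12;87 30 -105 45 -0.2;87 45 -155 45 -0.28;87 60 -205 45 -0.36;87 76 -255 45 -0.44;87 92 -305 45 -0.52;87 107 -355 45 -0.6;87 122 -405 45 -0.67;87 137 -455 45 -0.742;87 155 -515 45 -0.742;87 171 -555 45 -0.742"}}

```text
time_s: 1.3
position: [0.418, 0.0342, 0.2675]
tcp_rot: [[-0.397, 0.918, -0.0], [0.918, 0.397, 0.0], [0.0, -0.0, -1.0]]
force: [1.4, 1.0, -0.3]
opening: 1.002
grasp_force: 0.0
```

>>> {"fn": "drive_tool", "kwargs": {"deltas": "50 0 -19 0 0;45 30 -10 0 0;45 60 5 0 0;45 90 18 0 0;45 115 30 -10 0;45 120 32 -20 0;45 120 32 -20 0;45 120 32 -20 0"}}

```text
time_s: 2.1
position: [0.5365, 0.0679, 0.2468]
tcp_rot: [[-0.398, 0.917, -0.003], [0.917, 0.398, -0.0], [0.001, -0.003, -1.0]]
force: [-1.2, -1.5, 0.7]
opening: 0.524
grasp_force: 0.0
```

Run:
```python
from h import *
st(); im=imaging.capture("wrist"); m=imaging.camera_model("wrist"); print(np.round(m["T"],3).tolist(),m["fx"])
cv2.imwrite("pics/w1.png",cv2.cvtColor(im,cv2.COLOR_RGB2BGR))
h=cv2.cvtColor(im,cv2.COLOR_RGB2HSV);k=cv2.inRange(h,(5,150,60),(18,255,255))
c,_=cv2.findContours(k,cv2.RETR_EXTERNAL,cv2.CHAIN_APPROX_NONE)
for a in c:
    if cv2.contourArea(a)>300:
        r=cv2.minAreaRect(a);p=onz(m,r[0],.153);print(np.round(r[0]),np.round(r[1]),round(r[2],1),(p*1e3).round(1),(w2k(p)*1e3).round(1))
```

```text
t 2.1 tcp [536.5  67.9 246.8] kiln [  10.7 -136.5] tool y ang 23.4 F [-1.2 -1.5  0.7] op 45.6 gf 0.0
[[0.917, 0.383, 0.109, 0.508], [0.398, -0.881, -0.256, 0.139], [-0.002, 0.278, -0.961, 0.409], [0.0, 0.0, 0.0, 1.0]] 317.6997618363525
[256. 200.] [70. 20.] 90.0 [542.3  63.  153. ] [  14.  -143.3]
[495.  34.] [67. 32.] 90.0 [660.7 264.6 153. ] [202.7  -5.4]
```

View pics/w1.png

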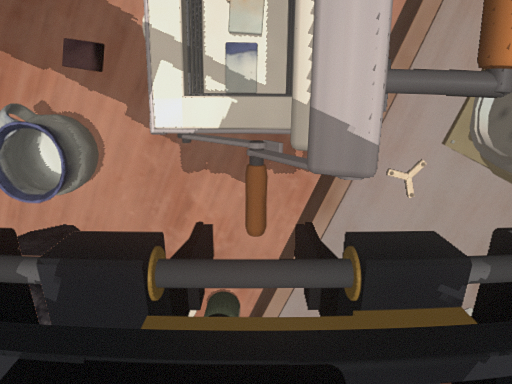

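The wrist picture shows the knee grip at (256,200), centred between the fingers at about (205,250) and (310,250). Both jars are well clear, and one is visible at (222,305). Next I'll go down around the grip and close on it.

>>> {"fn": "drive_tool", "kwargs": {"deltas": "45 9 -18 0 0;45 9 -18 -25 0;45 9 -18 -60 0;45 9 -18 -90 0;45 9 -18 -105 0;45 9 -18 -112 0;45 9 -18 -112 0;45 9 -18 -112 0;10 9 -18 -112 0;10 9 -18 -112 0;10 9 -18 -112 0;10 9 -18 -112 0"}}

```text
time_s: 3.35
position: [0.5469, 0.05, 0.1358]
tcp_rot: [[-0.398, 0.917, -0.001], [0.917, 0.398, -0.001], [-0.0, -0.001, -1.0]]
force: [-5.9, -5.1, 3.1]
opening: 0.242
grasp_force: 3.8
```

```bash
python3 -c "
from h import *
st()"
```

```text
t 3.35 tcp [546.9  50.  135.8] kiln [  13.  -157.1] tool y ang 23.5 F [-5.9 -5.1  3.1] op 21.0 gf 3.8
```

>>> {"fn": "drive_tool", "kwargs": {"deltas": "10 0 0 0 0;10 0 0 0 0;10 -2 -1 2.3 0;10 -4 -1.7 4.7 0;10 -6 -2.7 7 0;10 -8.4 -3.7 9.1 0;10 -10.7 -4.7 11.2 0;10 -13.1 -5.7 13.2 0;10 -13.1 -5.7 13.2 0;10 -13.1 -5.7 13.2 0"}}

```text
time_s: 4.35
position: [0.5342, 0.0446, 0.1491]
tcp_rot: [[-0.398, 0.918, 0.0], [0.918, 0.398, 0.0], [0.0, 0.0, -1.0]]
force: [0.1, 0.8, -4.2]
opening: 0.207
grasp_force: 30.0
```

```bash
python3 -c "
from h import *
st()"
```

```text
t 4.35 tcp [534.2  44.6 149.1] kiln [  -0.7 -157. ] tool y ang 23.4 F [ 0.1  0.8 -4.2] op 18.0 gf 30.0
```

>>> {"fn": "drive_tool", "kwargs": {"deltas": "40 0 0 0 0;40 0 0 0 0;40 0 0 0 0;40 0 0 30 0;40 0 0 70 0;40 0 0 100 0;40 0 0 100 0;40 0 0 100 0"}}

```text
time_s: 5.15
position: [0.5345, 0.0443, 0.2495]
tcp_rot: [[-0.398, 0.917, 0.002], [0.917, 0.398, -0.0], [-0.001, 0.001, -1.0]]
force: [-0.9, -0.3, -1.1]
opening: 0.457
grasp_force: 0.0
```

Run:
```python
from h import *
st(); im=imaging.capture("wrist"); m=imaging.camera_model("wrist")
cv2.imwrite("pics/w2.png",cv2.cvtColor(im,cv2.COLOR_RGB2BGR))
h=cv2.cvtColor(im,cv2.COLOR_RGB2HSV);k=cv2.inRange(h,(5,150,60),(18,255,255))
c,_=cv2.findContours(k,cv2.RETR_EXTERNAL,cv2.CHAIN_APPROX_NONE)
for a in c:
    if cv2.contourArea(a)>300:
        r=cv2.minAreaRect(a);print(np.round(r[0]),np.round(r[1]),round(r[2],1),[(w2k(onz(m,r[0],z))*1e3).round(1) for z in(.166,.3)])
im=imaging.capture("top"); mt=imaging.camera_model("top")
h=cv2.cvtColor(im,cv2.COLOR_RGB2HSV);k=cv2.inRange(h,(5,165,70),(18,255,255));k[:,:170]=0;k[:,300:]=0;k[:125]=0;k[200:]=0
c,_=cv2.findContours(k,cv2.RETR_EXTERNAL,cv2.CHAIN_APPROX_NONE)
for a in c:
    if cv2.contourArea(a)>15:
        r=cv2.minAreaRect(a);print(np.round(r[0]),np.round(r[1]),round(r[2],1),[(w2k(onz(mt,r[0],z))*1e3).round(1) for z in(.166,.3)])
```

```text
t 5.15 tcp [534.5  44.3 249.5] kiln [  -0.6 -157.4] tool y ang 23.4 F [-0.9 -0.3 -1.1] op 39.8 gf 0.0
[254. 178.] [22. 75.] 0.0 [array([ 1.000e-01, -1.409e+02]), array([ 1.000e-01, -1.075e+02])]
[206. 147.] [ 6. 42.] 73.5 [array([144.9,   4.6]), array([96.3,  2. ])]
```

View pics/w2.png

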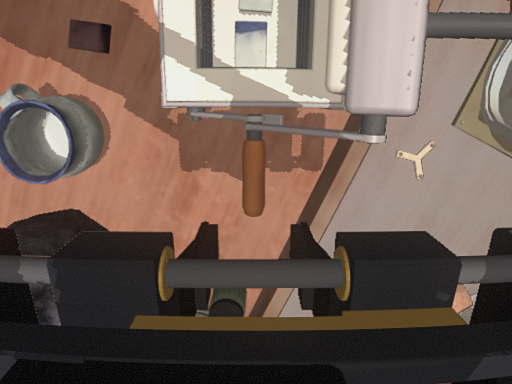

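The grip has moved about 14 mm forward to (254,178) in the wrist view, so the knee is near 0.41 and holding. The lid handle hasn't moved. Next I'll go above the handle.

>>> {"fn": "drive_tool", "kwargs": {"deltas": "28 0 0 45 0;28 0 0 90 0;28 0 0 120 0;28 0 10 125 0;28 5 50 125 0;28 12 95 125 0;28 18 140 125 0;28 24 175 125 0;28 25 182 125 0;28 25 182 120 0;28 25 182 120 0;28 25 182 120 0"}}

```text
time_s: 6.45
position: [0.5588, 0.225, 0.3677]
tcp_rot: [[-0.396, 0.918, -0.002], [0.918, 0.396, -0.001], [-0.0, -0.002, -1.0]]
force: [0.9, 0.0, 0.4]
opening: 0.32
grasp_force: 0.0
```

Run:
```python
from h import *
st(); im=imaging.capture("wrist"); m=imaging.camera_model("wrist")
cv2.imwrite("pics/w3.png",cv2.cvtColor(im,cv2.COLOR_RGB2BGR))
h=cv2.cvtColor(im,cv2.COLOR_RGB2HSV);k=cv2.inRange(h,(5,150,60),(18,255,255))
c,_=cv2.findContours(k,cv2.RETR_EXTERNAL,cv2.CHAIN_APPROX_NONE)
for a in c:
    if cv2.contourArea(a)>300:
        r=cv2.minAreaRect(a);print(np.round(r[0]),np.round(r[1]),round(r[2],1),[(w2k(onz(m,r[0],z))*1e3).round(1) for z in(.295,.3)])
```

```text
t 6.45 tcp [558.8 225.  367.7] kiln [93.5 -1.2] tool y ang 23.3 F [0.9 0.  0.4] op 27.8 gf 0.0
[260. 196.] [ 20. 124.] 0.5 [array([99.5,  2.2]), array([99.4,  3.8])]
```

View pics/w3.png

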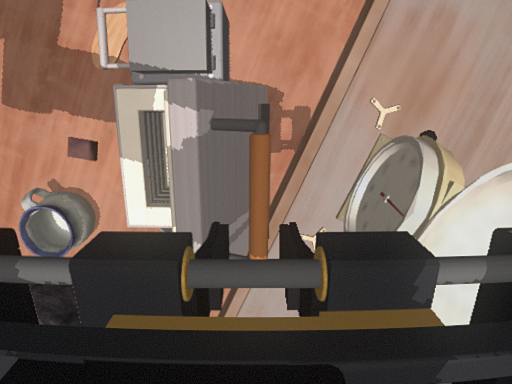

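The handle bar lies at u≈260, about 4 px to the right of the finger midline, so I'll shift 3.5 mm backwards. Then I'll descend and grip it.

>>> {"fn": "drive_tool", "kwargs": {"deltas": "28 2.5 3 0 0;28 2.5 3 -25 0;28 2.5 3 -45 0;28 2.5 3 -60 0;28 2.5 3 -75 0;28 2.5 3 -86 0;28 2.5 3 -86 0;5 2.5 3 -86 0;5 2.5 3 -86 0;5 2.5 3 -86 0;5 2.5 3 -86 0;5 2.5 3 -86 0"}}

```text
time_s: 7.7
position: [0.562, 0.2293, 0.2837]
tcp_rot: [[-0.398, 0.918, 0.001], [0.918, 0.398, -0.0], [-0.001, 0.001, -1.0]]
force: [-1.2, -2.3, 4.1]
opening: 0.173
grasp_force: 30.0
```

Run:
```python
from h import *
p=st()
k=w2k(p);hx=.075
x,z=k[0]-hx,p[2]+.019-.152
print("rad",np.hypot(x,z),"ang",np.degrees(np.arctan2(z,-x)))
```

```text
t 7.7 tcp [562.  229.3 283.7] kiln [98.2  1.4] tool y ang 23.4 F [-1.2 -2.3  4.1] op 15.0 gf 30.0
rad 0.15246160372600384 ang 98.7362480586606
```

Run:
```python
import numpy as np
a0=np.radians(97);A=np.radians(97-np.arange(0,70,3));
dx=-149*(np.cos(A)-np.cos(a0));dz=149*(np.sin(A)-np.sin(a0))
for i,(x,z) in enumerate(zip(dx,dz)): print(i*3,*np.round([x*.918,x*.397,z],1))
```

```text
0 -0.0 -0.0 0.0
3 -7.1 -3.1 0.7
6 -14.3 -6.2 1.1
9 -21.4 -9.3 1.0
12 -28.6 -12.4 0.5
15 -35.7 -15.4 -0.3
18 -42.8 -18.5 -1.6
21 -49.8 -21.5 -3.3
24 -56.7 -24.5 -5.4
27 -63.5 -27.4 -7.9
30 -70.1 -30.3 -10.7
33 -76.6 -33.1 -14.0
36 -83.0 -35.9 -17.6
39 -89.2 -38.6 -21.5
42 -95.1 -41.1 -25.8
45 -100.9 -43.6 -30.5
48 -106.4 -46.0 -35.4
51 -111.7 -48.3 -40.7
54 -116.7 -50.5 -46.3
57 -121.5 -52.5 -52.1
60 -125.9 -54.5 -58.2
63 -130.1 -56.2 -64.6
66 -133.9 -57.9 -71.1
69 -137.4 -59.4 -77.9
```

>>> {"fn": "drive_tool", "kwargs": {"deltas": "5 -3.5 -1.5 0.4 0;5 -7.1 -3.1 0.7 0;5 -10.7 -4.6 0.9 0;5 -14.3 -6.2 1.1 0;5 -17.9 -7.7 1.1 0;5 -21.4 -9.3 1 0;5 -25 -10.8 0.8 0;5 -28.6 -12.4 0.5 0;5 -28.6 -12.4 0.5 0;5 -28.6 -12.4 0.5 0"}}

```text
time_s: 8.7
position: [0.5317, 0.2166, 0.2833]
tcp_rot: [[-0.398, 0.917, -0.003], [0.917, 0.398, -0.001], [0.0, -0.003, -1.0]]
force: [-0.9, 0.2, 6.5]
opening: 0.174
grasp_force: 30.0
```

>>> {"fn": "drive_tool", "kwargs": {"deltas": "5 -3.5 -1.5 -0.3 0;5 -7.1 -3 -0.8 0;5 -10.6 -4.5 -1.4 0;5 -14.2 -6.1 -2.1 0;5 -17.7 -7.6 -2.9 0;5 -21.2 -9.1 -3.8 0;5 -24.7 -10.6 -4.8 0;5 -28.1 -12.1 -5.9 0;5 -31.5 -13.6 -7.1 0;5 -34.9 -15 -8.4 0;5 -38.2 -16.5 -9.8 0;5 -41.5 -17.9 -11.2 0"}}

```text
time_s: 9.9
position: [0.4908, 0.1994, 0.2718]
tcp_rot: [[-0.398, 0.918, -0.001], [0.918, 0.398, 0.001], [0.001, -0.001, -1.0]]
force: [-1.5, 3.9, 0.3]
opening: 0.173
grasp_force: 30.0
```

```bash
python3 -c "
from h import *
st()"
```

```text
t 9.9 tcp [490.8 199.4 271.8] kiln [20.9  2.2] tool y ang 23.4 F [-1.5  3.9  0.3] op 15.0 gf 30.0
```

>>> {"fn": "drive_tool", "kwargs": {"deltas": "5 -3.3 -1.4 -1.6 0;5 -6.5 -2.8 -3.3 0;5 -9.7 -4.2 -5 0;5 -12.9 -5.6 -6.9 0;5 -16 -7 -8.8 0;5 -19.1 -8.3 -10.8 0;5 -22.1 -9.6 -12.9 0;5 -25 -10.8 -15.1 0;5 -27.9 -12 -17.4 0;5 -30.8 -13.3 -19.8 0;5 -33.6 -14.5 -22.2 0;5 -36.3 -15.7 -24.7 0"}}

```text
time_s: 11.1
position: [0.4542, 0.1836, 0.2467]
tcp_rot: [[-0.398, 0.918, -0.002], [0.918, 0.398, 0.001], [0.001, -0.002, -1.0]]
force: [-2.2, 4.7, -1.7]
opening: 0.173
grasp_force: 30.0
```

```bash
python3 -c "
from h import *
st()"
```

```text
t 11.1 tcp [454.2 183.6 246.7] kiln [-19.    2.3] tool y ang 23.4 F [-2.2  4.7 -1.7] op 15.1 gf 30.0
```

>>> {"fn": "drive_tool", "kwargs": {"deltas": "5 -2.7 -1.2 -2.6 0;5 -5.3 -2.3 -5.3 0;5 -7.8 -3.4 -8.1 0;5 -10.3 -4.5 -10.9 0;5 -12.7 -5.5 -13.8 0;5 -15.1 -6.5 -16.7 0;5 -17.4 -7.5 -19.7 0;5 -19.5 -8.5 -22.8 0;5 -21.6 -9.4 -26 0;5 -23.7 -10.2 -29.2 0;5 -25.6 -11.1 -32.4 0;5 -27.5 -11.9 -35.7 0"}}

```text
time_s: 12.3
position: [0.4261, 0.1715, 0.2109]
tcp_rot: [[-0.398, 0.918, -0.003], [0.918, 0.398, 0.0], [0.001, -0.003, -1.0]]
force: [-3.2, 4.4, -0.3]
opening: 0.175
grasp_force: 30.0
```

>>> {"fn": "drive_tool", "kwargs": {"deltas": "5 -0.9 -0.4 -1.7 0;5 -1.8 -0.8 -3.4 0;5 -2.7 -1.2 -5.1 0;5 -3.5 -1.5 -6.8 0;5 -3.5 -1.5 -7.5 0;5 -3.5 -1.5 -8 0;5 -3.5 -1.5 -8 0"}}

```text
time_s: 13.0
position: [0.4224, 0.1698, 0.2035]
tcp_rot: [[-0.398, 0.918, -0.004], [0.918, 0.398, -0.0], [0.001, -0.004, -1.0]]
force: [-4.4, 4.4, 3.0]
opening: 0.176
grasp_force: 30.0
```

```bash
python3 -c "
from h import *
st()"
```

```text
t 13.0 tcp [422.4 169.8 203.5] kiln [-53.6   2.3] tool y ang 23.4 F [-4.4  4.4  3. ] op 15.3 gf 30.0
```

>>> {"fn": "drive_tool", "kwargs": {"deltas": "5 0 0 -1 0;5 0 0 -2 0;5 0 0 -3 0;5 0 0 -3 0;5 0 0 -3 0"}}

```text
time_s: 13.5
position: [0.4224, 0.1698, 0.2031]
tcp_rot: [[-0.398, 0.917, -0.003], [0.917, 0.398, -0.001], [0.001, -0.003, -1.0]]
force: [-9.3, 3.6, 23.7]
opening: 0.172
grasp_force: 30.0
```

>>> {"fn": "drive_tool", "kwargs": {"deltas": "5 0 0 3 0;40 0 0 3 0;40 0 0 3 0;40 0 0 3 0;40 0 0 25 0;40 0 0 50 0;40 0 0 63 0;40 -20 30 63 0;40 -45 65 63 0;40 -64 95 63 0;40 -64 95 63 0;40 -64 95 63 0"}}

```text
time_s: 14.7
position: [0.3605, 0.265, 0.2636]
tcp_rot: [[-0.4, 0.917, 0.001], [0.917, 0.4, -0.001], [-0.001, 0.0, -1.0]]
force: [-0.8, 0.1, -0.8]
opening: 0.461
grasp_force: 0.0
```

Run:
```python
from h import *
st(); im=imaging.capture("wrist"); m=imaging.camera_model("wrist")
np.savez("w4.npz",T=m["T"]);cv2.imwrite("pics/w4.png",cv2.cvtColor(im,cv2.COLOR_RGB2BGR))
```

```text
t 14.7 tcp [360.5 265.  263.6] kiln [-72.6 114.2] tool y ang 23.6 F [-0.8  0.1 -0.8] op 40.1 gf 0.0
```

View pics/w4.png

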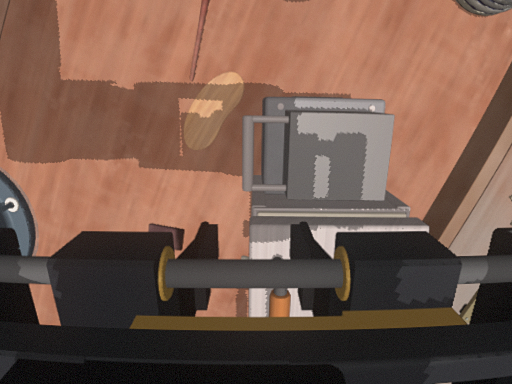

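The lid is shut. The cover bar spans (248,116) to (248,191), and the cover and box are visible to its right.

Run:
```python
from h import *
m=imaging.camera_model("wrist")
for n,uv,z in [("bar",(248.5,153.5),.152),("barends",(248.5,117),.152),("",(248.5,191),.152),("coverfront",(289,150),.163),("coverR L",(393,115),.163),("tcp-line",(255,153),.152)]: print(n,(w2k(onz(m,uv,z))*1e3).round(1))
```

```text
bar [-75.6 143.7]
barends [-75.6 174.9]
 [-75.7 109.8]
coverfront [-41.8 148.6]
coverR L [ 43.3 178.3]
tcp-line [-70.  144.2]
```

>>> {"fn": "drive_tool", "kwargs": {"deltas": "26 -8 12 0 0;26 -15 25 0 0;26 -15 25 -30 0;26 -15 25 -65 0;26 -15 25 -95 0;26 -15 25 -115 0;26 -15 25 -128 0;26 -15 25 -128 0;3 -15 25 -128 0;3 -15 25 -128 0;3 -15 25 -128 0;3 -15 25 -128 0"}}

```text
time_s: 15.95
position: [0.344, 0.2889, 0.1361]
tcp_rot: [[-0.398, 0.917, -0.002], [0.917, 0.398, -0.002], [-0.001, -0.003, -1.0]]
force: [-3.2, -3.4, 5.0]
opening: 0.104
grasp_force: 30.0
```

Run:
```python
from h import *
st()
a0=np.arctan2(34,120.3)
for d in range(0,95,6):
    a=a0+np.radians(d);x=-125*(np.cos(a)-np.cos(a0));print(d,*np.round([-x*-.918,-x*-.397,125*(np.sin(a)-np.sin(a0))],1))
```

```text
t 15.95 tcp [344.  288.9 136.1] kiln [-78.3 142.8] tool y ang 23.5 F [-3.2 -3.4  5. ] op 9.1 gf 30.0
0 -0.0 -0.0 0.0
6 3.9 1.7 12.4
12 8.9 3.8 24.3
18 15.0 6.5 35.5
24 22.2 9.6 46.0
30 30.4 13.1 55.6
36 39.4 17.1 64.2
42 49.2 21.3 71.8
48 59.7 25.8 78.1
54 70.8 30.6 83.3
60 82.2 35.6 87.2
66 94.0 40.7 89.7
72 106.0 45.8 90.9
78 118.0 51.0 90.7
84 129.9 56.2 89.2
90 141.6 61.3 86.3
```

>>> {"fn": "drive_tool", "kwargs": {"deltas": "3 1.8 0.8 6.2 0;3 3.9 1.7 12.4 0;3 8.9 3.8 24.3 0;3 15 6.5 35.5 0;3 22.2 9.6 46 0;3 30.4 13.1 55.6 0;3 39.4 17.1 64.2 0;3 49.2 21.3 71.8 0;3 59.7 25.8 78.1 0;3 70.8 30.6 83.3 0;3 82.2 35.6 87.2 0;3 82.2 35.6 87.2 0"}}

```text
time_s: 17.15
position: [0.431, 0.3259, 0.2252]
tcp_rot: [[-0.398, 0.917, 0.007], [0.917, 0.398, 0.001], [-0.002, 0.007, -1.0]]
force: [-0.4, -5.5, 8.2]
opening: 0.104
grasp_force: 30.0
```

>>> {"fn": "drive_tool", "kwargs": {"deltas": "3 6 2.5 1.4 0;3 11.8 5.1 2.5 0;3 17.8 7.6 3.2 0;3 23.8 10.2 3.7 0;3 29.8 12.8 3.7 0;3 35.8 15.4 3.5 0;3 41.8 18 2.9 0;3 47.7 20.6 2 0;3 47.7 20.6 2 0;3 47.7 20.6 2 0"}}

```text
time_s: 18.15
position: [0.4766, 0.3454, 0.2254]
tcp_rot: [[-0.398, 0.917, 0.003], [0.917, 0.398, -0.001], [-0.003, 0.002, -1.0]]
force: [0.8, -5.2, 1.0]
opening: 0.104
grasp_force: 30.0
```

```bash
python3 -c "
from h import *
st()"
```

```text
t 18.15 tcp [476.6 345.4 225.4] kiln [ 65.8 141.9] tool y ang 23.5 F [ 0.8 -5.2  1. ] op 9.0 gf 30.0
```

>>> {"fn": "drive_tool", "kwargs": {"deltas": "3 10 4.4 -2.5 0;3 20.3 8.8 -5.9 0;3 30 13 -10.5 0;3 39.2 17 -15.8 0;3 39.2 17 -15.8 0;26 39.2 17 -15.8 0;26 39.2 17 -15.8 0;26 39.2 17 -15.8 0;26 39.2 17 15 0;26 39.2 17 45 0;26 39.2 17 60 0;26 39.2 17 60 0"}}

```text
time_s: 19.35
position: [0.5157, 0.3646, 0.2881]
tcp_rot: [[-0.398, 0.917, 0.006], [0.917, 0.398, 0.004], [0.001, 0.007, -1.0]]
force: [0.5, 0.2, -0.5]
opening: 0.298
grasp_force: 0.0
```

```bash
python3 -c "
from h import *
st()"
```

```text
t 19.35 tcp [515.7 364.6 288.1] kiln [109.4 144. ] tool y ang 23.5 F [ 0.5  0.2 -0.5] op 25.9 gf 0.0
```

>>> {"fn": "drive_tool", "kwargs": {"deltas": "26 -30 -20 0 0;26 -65 -43 0 0;60 -95 -65 0 0;87 -120 -82 -10 0;87 -125 -86 -18 0;87 -125 -86 -18 0;87 -125 -86 -18 0;87 -125 -86 -18 0"}}

```text
time_s: 20.15
position: [0.3912, 0.2781, 0.267]
tcp_rot: [[-0.398, 0.918, 0.002], [0.918, 0.398, 0.001], [0.0, 0.002, -1.0]]
force: [-0.3, -0.2, 1.1]
opening: 0.759
grasp_force: 0.0
```

Run:
```python
from h import *
st(); im=imaging.capture("wrist"); m=imaging.camera_model("wrist")
cv2.imwrite("pics/w5.png",cv2.resize(cv2.cvtColor(im,cv2.COLOR_RGB2BGR),(800,600)))
```

```text
t 20.15 tcp [391.2 278.1 267. ] kiln [-39.2 114. ] tool y ang 23.4 F [-0.3 -0.2  1.1] op 66.1 gf 0.0
```

View pics/w5.png

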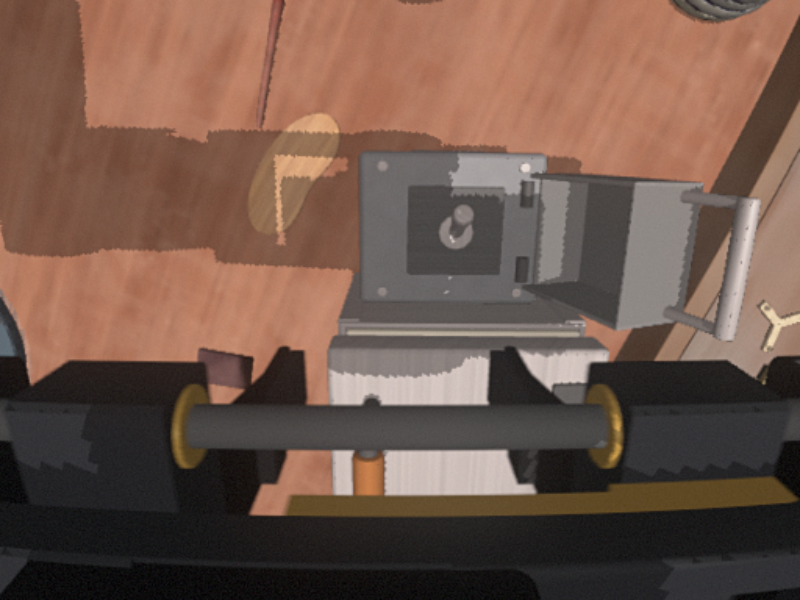

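The cover is open, with its bar at (740,270). The toggle tip is at (463,214) and its base at (456,234). The tip leans away from the kiln.

Run:
```python
from h import *
m=imaging.camera_model("wrist");R=.64
for n,uv,z in [("tip",(463,214),.152),("base",(456,234),.119),("bar",(740,268),.219),("hinge",(530,228),.118)]: print(n,(w2k(onz(m,np.array(uv)*R,z))*1e3).round(1))
```

```text
tip [ -1.  158.3]
base [ -0.5 141.8]
bar [117.6 143.5]
hinge [ 46.4 145.7]
```

>>> {"fn": "drive_tool", "kwargs": {"deltas": "87 -20 30 0 0;87 -41 63 0 0;87 -41 63 0 0;87 -41 63 -30 0;87 -41 63 -65 0;87 -41 63 -100 0;87 -41 63 -120 0;87 -41 63 -129 0;87 -41 63 -129 0;87 -41 63 -129 0"}}

```text
time_s: 21.2
position: [0.3496, 0.3406, 0.1385]
tcp_rot: [[-0.398, 0.918, 0.002], [0.918, 0.398, 0.001], [0.0, 0.002, -1.0]]
force: [0.2, 0.1, -0.5]
opening: 0.998
grasp_force: 0.0
```

```bash
python3 -c "
from h import *
st()"
```

```text
t 21.2 tcp [349.6 340.6 138.5] kiln [-52.6 188. ] tool y ang 23.4 F [ 0.2  0.1 -0.5] op 86.8 gf 0.0
```

>>> {"fn": "drive_tool", "kwargs": {"deltas": "87 2 -4.6 0 0;87 4 -9.2 0 0;87 6 -13.8 0 0;87 8 -18.4 0 0;87 9.5 -22 0 0;87 11 -25.5 0 0;87 12.5 -29 0 0;87 14 -32 0 0;87 15.5 -35.5 0 0;87 16.7 -38.5 0 0;87 16.7 -38.5 0 0"}}

```text
time_s: 22.3
position: [0.3638, 0.3044, 0.1376]
tcp_rot: [[-0.397, 0.918, -0.002], [0.918, 0.397, 0.006], [0.006, 0.0, -1.0]]
force: [-5.1, 13.2, -2.0]
opening: 0.999
grasp_force: 6.4
```

>>> {"fn": "drive_tool", "kwargs": {"deltas": "87 -4 9.2 0 0;87 -10 23 0 0;87 -16 37 0 0;87 -16 37 30 0;87 -16 37 65 0;87 -16 37 100 0;87 -5 15 129 0;60 10 -20 129 0;40 25 -63 129 0;26 25 -63 129 0;26 25 -63 129 0;26 25 -63 129 0"}}

```text
time_s: 23.5
position: [0.3898, 0.2391, 0.2667]
tcp_rot: [[-0.398, 0.917, -0.001], [0.917, 0.398, 0.0], [0.0, -0.001, -1.0]]
force: [0.3, 0.2, 0.4]
opening: 0.632
grasp_force: 0.0
```

Run:
```python
from h import *
st(); im=imaging.capture("wrist"); m=imaging.camera_model("wrist")
cv2.imwrite("pics/w6.png",cv2.resize(cv2.cvtColor(im,cv2.COLOR_RGB2BGR),(800,600)))
```

```text
t 23.5 tcp [389.8 239.1 266.7] kiln [-56.1  78.8] tool y ang 23.4 F [0.3 0.2 0.4] op 55.0 gf 0.0
```

View pics/w6.png

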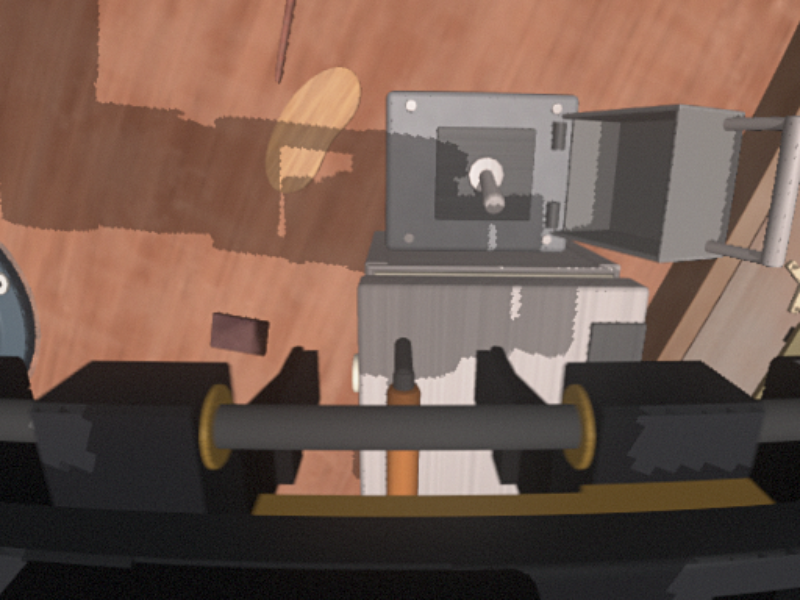

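The toggle tip (493,203) now leans towards the kiln relative to its base (487,172), so it is on. Next I'll take the open cover's bar and close the cover.

>>> {"fn": "drive_tool", "kwargs": {"deltas": "26 30 30 8 0;26 60 58 8 0;26 90 87 8 0;26 115 111 8 0;26 131.5 127 8 0;26 131.5 127 8 0;26 131.5 127 -20 0;26 131.5 127 -45 0;26 131.5 127 -63 0;26 131.5 127 -63 0;3 131.5 127 -63 0;3 131.5 127 -63 0"}}

```text
time_s: 24.75
position: [0.522, 0.3662, 0.2053]
tcp_rot: [[-0.398, 0.917, 0.002], [0.917, 0.398, 0.001], [0.0, 0.002, -1.0]]
force: [-0.3, 0.2, -0.1]
opening: 0.192
grasp_force: 0.0
```

>>> {"fn": "drive_tool", "kwargs": {"deltas": "3 0 0 0 0;3 0 0 0 0"}}

```text
time_s: 24.95
position: [0.5212, 0.3657, 0.2052]
tcp_rot: [[-0.398, 0.918, -0.0], [0.918, 0.398, 0.0], [0.0, -0.0, -1.0]]
force: [-3.4, -1.0, 3.9]
opening: 0.099
grasp_force: 30.0
```

Run:
```python
from h import *
st()
a0=np.arctan2(34,120.3);b=a0+1.92
for d in range(0,111,5):
    a=b-np.radians(d);x=-125*(np.cos(a)-np.cos(b));print(d,*np.round([x*.918,x*.397,125*(np.sin(a)-np.sin(b))],1))
```

```text
t 24.95 tcp [521.2 365.7 205.2] kiln [114.9 142.9] tool y ang 23.4 F [-3.4 -1.   3.9] op 8.6 gf 30.0
0 -0.0 -0.0 0.0
5 -8.4 -3.6 6.0
10 -17.2 -7.4 11.2
15 -26.4 -11.4 15.5
20 -35.9 -15.5 18.9
25 -45.6 -19.7 21.4
30 -55.5 -24.0 23.0
35 -65.5 -28.3 23.6
40 -75.5 -32.7 23.3
45 -85.5 -37.0 22.0
50 -95.3 -41.2 19.8
55 -104.9 -45.3 16.6
60 -114.2 -49.4 12.6
65 -123.1 -53.2 7.7
70 -131.6 -56.9 2.0
75 -139.6 -60.4 -4.5
80 -147.1 -63.6 -11.8
85 -154.0 -66.6 -19.7
90 -160.2 -69.3 -28.3
95 -165.7 -71.7 -37.4
100 -170.4 -73.7 -47.0
105 -174.4 -75.4 -57.0
110 -177.5 -76.8 -67.4
```

>>> {"fn": "drive_tool", "kwargs": {"deltas": "3 -8.4 -3.6 6 0;3 -17.2 -7.4 11.2 0;3 -26.4 -11.4 15.5 0;3 -35.9 -15.5 18.9 0;3 -45.6 -19.7 21.4 0;3 -55.5 -24 23 0;3 -65.5 -28.3 23.6 0;3 -75.5 -32.7 23.3 0;3 -85.5 -37 22 0;3 -95.3 -41.2 19.8 0;3 -104.9 -45.3 16.6 0;3 -104.9 -45.3 16.6 0"}}

```text
time_s: 26.15
position: [0.4124, 0.3195, 0.2191]
tcp_rot: [[-0.398, 0.917, -0.007], [0.917, 0.398, -0.001], [0.001, -0.007, -1.0]]
force: [-2.1, 5.5, 3.0]
opening: 0.101
grasp_force: 30.0
```

>>> {"fn": "drive_tool", "kwargs": {"deltas": "3 -9.3 -4.1 -4 0;3 -18.2 -7.9 -8.9 0;3 -26.7 -11.6 -14.6 0;3 -34.7 -15.1 -21.1 0;3 -42.2 -18.3 -28.4 0;3 -49.1 -21.3 -36.3 0;3 -55.3 -24 -44.9 0;3 -60.8 -26.4 -54 0;3 -65.5 -28.4 -63.6 0;3 -69.5 -30.1 -73.6 0;3 -72.6 -31.5 -84 0;3 -72.6 -31.5 -84 0"}}

```text
time_s: 27.35
position: [0.3437, 0.2894, 0.1369]
tcp_rot: [[-0.397, 0.918, 0.0], [0.918, 0.397, 0.001], [0.001, 0.001, -1.0]]
force: [-0.6, 7.9, 5.8]
opening: 0.105
grasp_force: 30.0
```

```bash
python3 -c "
from h import *
st()"
```

```text
t 27.35 tcp [343.7 289.4 136.9] kiln [-78.3 143.3] tool y ang 23.4 F [-0.6  7.9  5.8] op 9.1 gf 30.0
```

>>> {"fn": "drive_tool", "kwargs": {"deltas": "3 0 0 -1.5 0;3 0 0 -1.5 0;24 0 0 -1 0;24 0 0 -1 0;24 0 0 -1 0;24 0 0 30 0;24 0 0 70 0;24 0 0 110 0;24 -10 40 150 0;24 -20 85 150 0;24 -30 130 150 0;24 -30 130 150 0"}}

```text
time_s: 28.55
position: [0.3126, 0.4224, 0.286]
tcp_rot: [[-0.402, 0.915, -0.001], [0.915, 0.402, 0.001], [0.001, -0.0, -1.0]]
force: [-0.4, -0.2, 0.2]
opening: 0.273
grasp_force: 0.0
```

Run:
```python
from h import *
st(); a=cv2.cvtColor(imaging.capture("top"),cv2.COLOR_RGB2BGR)[110:260,130:400];b=cv2.cvtColor(imaging.capture("scene"),cv2.COLOR_RGB2BGR)[130:315,190:310]
c=np.zeros((600,800,3),'uint8');c[:267,:480]=cv2.resize(a,(480,267));c[:493,480:]=cv2.resize(b,(320,493));cv2.imwrite("pics/end.png",c)
```

```text
t 28.55 tcp [312.6 422.4 286. ] kiln [-54.1 277.7] tool y ang 23.7 F [-0.4 -0.2  0.2] op 23.7 gf 0.0
```

View pics/end.png

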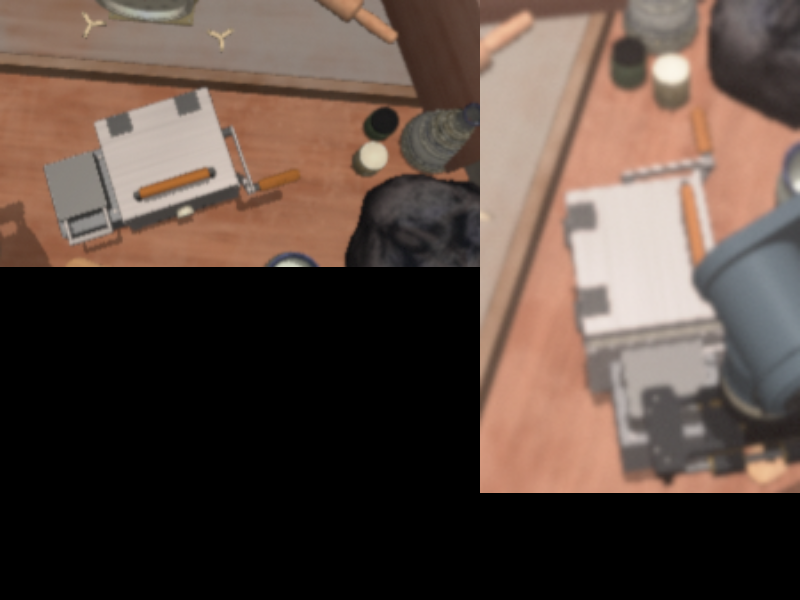

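The lid is shut at (165,150), the cover is shut at (80,195), and the jars at (380,125) and (372,157) haven't moved. The arm is clear of everything.

```bash
python3 -c "
from rig import bot
print(bot.hand_in())"
```

```text
the job is handed in; nothing more can be done
None
```

I handed the job in at about 28.6 s of the 72 s: the stay is unlocked, the lid was lowered under grip until fully shut, the toggle is flipped towards the kiln, the cover is closed again, and the jars weren't touched.

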